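# Refit the vacuum cleaner's filter cap

## Robot

A 6-joint arm with a two-finger parallel gripper is mounted at the origin on the work surface. World frame = base frame: x ahead of the robot, y to its left, z up, the work surface at z = 0. Lengths are in m, angles in rad, forces in N, time in s.
With the tool pointing down it reaches from about 0.275 to 0.975 m from the base axis. Payload 8.4 kg.
Tool frame: the origin (TCP) lies at the centre of the arm's flange, where the gripper is bolted on; the fingertips stand 190 mm ahead of it and the grasp point (between the pads) lies 171 mm ahead of it (r.grasp_offset is the distance from the TCP to the grasp point, in m); x points along the fingers, y is the direction in which the jaws open and shut, and the axes are right-handed (so a half turn about x gives the same grasp; the last joint's range is limited). The gripper opens to 92 mm and grips with 3 to 60 N. Pads are 20 mm wide; open, the fingers measure 128 mm over their backs; the gripper's body (75 mm by 189 mm) begins 69 mm behind the grasp point.
Start: joints at [1.188, 0.353, 1.633, -0, 1.155, -0.002], TCP at [0.232, 0.58, 0.405] pointing down, gripper open.
Joint ranges: [-2.63, 2.63], [-0.92, 2.1], [0.06, 2.66], [-1.3, 4.44], [0, 2.69], [-3.02, 3.02]. Speed limits (rad/s): [2.22, 2.22, 2.79, 3.14, 3.14, 3.14].

## Interface

Orientations are given as [roll, pitch, yaw] about the fixed x, y, z axes, in that order (R = Rz(yaw) Ry(pitch) Rx(roll)).
In Python, from bench import r gives the robot as it stands.
- The arm moves only by the tool send_rows, never from a script. Its argument "series" is a list of rows, each a list of 7 numbers: the shift along the tool's x, y, z in m, then the turn, a rotation vector about the tool's x, y, z in rad, then the closure in counts, from 0 (fully open) to 255 (shut). A call has 1 to 12 rows; each row shifts and turns the pose as measured when the row begins, along the tool's axes as they then stand; what a row does not reach is not made up. A row lasts 1/8 s, in which the tool goes at most 62.5 mm and 10.7 degrees, less where a joint would pass 70% of its speed; a pose out of reach is approached as far as the arm can. A call is refused whole if a number of a shift passes 0.0625 or a number of a turn 0.188, either way. A call with a gripper value outside its range is refused whole. The fingers move at their own pace and stop on an object; the grip force is fixed at half the most. Time passes only in rows, so rows that do not move let the fingers close. It gives the time, the measured TCP pose, the force and the opening at its end, in the units of the state.
- r.read_state(): the state, without advancing time (a new reading comes with each control period).
- r.grab_frame(name): name is "scene" or "top" or "wrist"; returns the picture (480x640x3 uint8, red, green, blue); there is no depth.
- r.camera_params(name): a dict with "intrinsics" (3x3 intrinsics, pixels), "rvec" (rotation vector, rad) and "tvec" (3), from world to camera coordinates, as OpenCV has them. Camera axes: x right, y down, z forward; pixel columns grow to the right and rows downward; lengths in m; the calibration is good to about 2 mm. A picture is of the moment at which its call begins: read the wrist's pose just before it. camera_params takes no time and is no camera call; for the wrist camera it gives the pose at the moment of the call.
- r.hand_in(): hands the job in, once; it reports no verdict.
The state is a dict: "clock": time; "joint_positions": joint angles; "dq": joint speeds; "effort": joint torques, N m; "tcp_pos": TCP position; "ee_rot": TCP orientation; "wrist_force": force on the tool from outside, world axes, zero at the start; "wrist_torque": the same for the moment, N m; "width": finger opening in m.
Only numpy, scipy, OpenCV 4.12 (cv2) and the standard library are available. Lean on these libraries where they do the work, as an engineer would, in place of code of your own. Each camera call takes 0.05 s, during which the arm holds its last target.

## Task

The white filter cap lies loose on top of the small vacuum cleaner, turned the wrong way. With the fingertips only, push its blue bar around until the notch in the cap's rim (at the bar's red end) stands over the red lug on the machine, then gently press the cap straight down until it is fully home on the lug. Do not grip, lift or tip the cap, leave the things around the machine where they stand, and finish clear of it.

Things in the scene. Friction and masses are not known exactly. Their poses are not given: they have to be found in the camera images.
- vac: Portable tub vacuum cleaner, fixed to the table: blue tub, black top, 268 mm in diameter, flat top 118 mm high. Origin on the vertical axis of cap and spindle, at table height; z up, x points to the red lug; a hose socket reaches 165 mm out at -x. A 16 mm steel spindle on the axis keeps the cap centred (about 1 mm play). The seat plate under the cap is 123 mm high.
- lug (a point): Point on the red locating lug on the machine's top, 56 mm from the axis, 130.5 mm high: the top of the part that enters the notch. The lug is 10 mm wide (6 mm at the top) and reaches from 52 to 77 mm from the axis; its outer end, beyond the cap's rim, is 137 mm high and is seen from above.
- cap: Loose white round filter cap, 120 mm across, 14 mm thick, 0.3 kg; across its top a blue bar along x, red at the notch end: 88 mm long, 12 wide, 14 to 30 mm above the underside. Origin: centre of the underside; z up, x to the notch. Starts level on a rubber seal, underside 132 mm high, 0.7 rad or more away from the lug. Pushed at the bar's end (1 to 3 N) it turns either way and stays where left.
- cap_notch (a point): Middle of the notch in the cap's rim, on the underside, 56 mm from the cap's centre. The notch is 16 mm wide and open outward from 45 mm from the centre. The cap can go down only with the notch over the lug, within about 3 degrees; else it stops on the lug after 1.5 mm.
- bar_top (a point): Middle of the top face of the blue bar, on the cap's axis, 30 mm above its underside: the place to press. When aligned, a press of about 4 to 7 N slides the stiff seal down 9 mm and the cap stays down, underside 123 mm high (this point 153 mm) when fully home.
- spray: Loose spray bottle standing near the machine: white with a yellow band and black head, 73 mm in diameter, 211 mm high, origin at the centre of its foot. To be left alone.
- tub: Loose wipes tub standing near the machine: white and green with a blue lid, 84 mm in diameter, 120 mm high, origin at the centre of its foot. To be left alone.
- brush: Loose blue scrubbing brush lying beyond the machine, 55 by 130 mm, 68 mm high, long along its y, origin at the centre of its underside. To be left alone.
Mind the look-alikes: they are no part of the job. Of the things like the cap, leave any that is brown, orange or yellow; of the rest the smaller one is meant.

How it is judged:
At the end, for the whole second after the job is handed in: The cap's notch is on the lug (within 6 mm), its underside is within 2 mm of fully home (below 125 mm), it is level within 0.04 rad and at rest (horizontal distance between cap_notch and lug below 0.006 m and z of cap in the frame of vac below 0.125 m and angle between cap's own z axis and vertical below 0.04 rad and linear speed of cap below 0.01 m/s); the robot touches nothing.
It fails at once if the cap is lifted more than 6 mm off its seal (z of cap in the frame of vac above 0.138 m).
It fails at once if the cap is tipped more than 0.2 rad (angle between cap's own z axis and vertical above 0.2 rad).
It fails at once if the cap is gripped or pressed with more than 36 N (contact force between the fingers and cap above 36 N).
It fails at once if the spray bottle, the wipes tub or the brush is moved more than 15 mm (distance of any of spray, tub, brush from where it was at the start of the episode above 0.015 m).
It also fails if it takes over 48 s, if anything falls off the work surface, if the arm or the gripper's body presses on something with over 40 N, if the wrist force passes 120 N, or if a joint passes its speed limit or range.

## Working session

There is one attempt and no reset: what is moved stays moved. The work goes in short steps, Python scripts to look and compute and a tool call to move; the robot and the scene stay as the last step left them, time stands still between calls to the robot, and variables do not carry over. Pictures are saved under pics/ and viewed, and the job is handed in when it is done.

Besides the shell and the picture viewer there is one more tool, called after ">>>" as name(argument=value, ...) on one line, values as JSON. send_rows: Moves the arm, as the interface text tells. Its arguments: {"type":"object","properties":{"series":{"type":"array","items":{"type":"array","items":{"type":"number"}}}},"required":["series"]}

```bash
mkdir -p pics; ls
python3 - <<'E'
from bench import r
import cv2
print(r.read_state())
for n in ("scene","top"):
    im=r.grab_frame(n); cv2.imwrite(f"pics/{n}0.png",im[:,:,::-1]); print(r.camera_params(n))
E
```

```text
pics
{'clock': 0.0, 'joint_positions': array([ 1.18762509e+00,  3.53681926e-01,  1.63412278e+00, -4.17384244e-06,
        1.15518328e+00, -2.38390423e-03]), 'dq': array([-6.26035024e-05,  5.24388094e-04,  1.42619023e-03, -3.55104140e-04,
        9.79023491e-04,  6.59936017e-04]), 'effort': array([-1.42626301e-03, -5.93860710e+01, -3.34199417e+01,  6.97459280e-02,
        2.34777457e-02, -1.20027926e-04]), 'tcp_pos': array([0.23218976, 0.58002855, 0.40394727]), 'ee_rot': array([-1.57044528,  1.56940099, -1.95123093]), 'wrist_force': array([ 0.55054339, -0.95434226, -0.24491954]), 'wrist_torque': array([-0.04065943, -0.00771919, -0.04285169]), 'width': 0.09204619289395466}
{'intrinsics': array([[520.03844355,   0.        , 312.89415313],
       [  0.        , 520.03844355, 236.78413041],
       [  0.        ,   0.        ,   1.        ]]), 'rvec': array([ 1.29263115,  1.98710986, -1.12608448]), 'tvec': array([ 0.21691505, -0.13783522,  1.55241091])}
{'intrinsics': array([[611.10551762,   0.        , 312.79856063],
       [  0.        , 611.10551762, 232.81554418],
       [  0.        ,   0.        ,   1.        ]]), 'rvec': array([ 2.16661772, -2.1146804 ,  0.13654025]), 'tvec': array([0.00489948, 0.54602598, 1.66985506])}
```

View pics/top0.png

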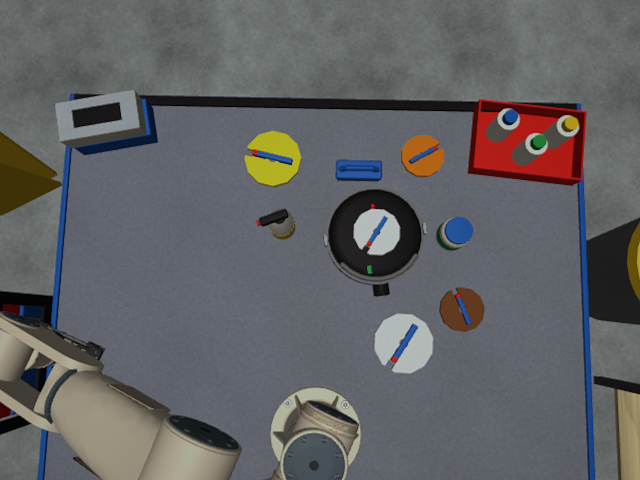

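View pics/scene0.png

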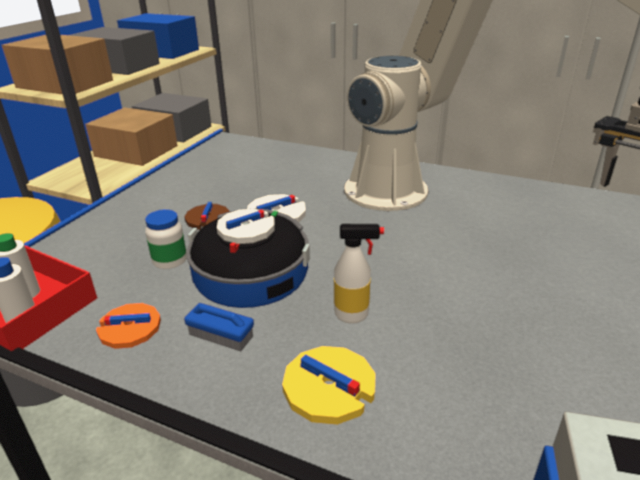

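The top view shows the machine at about (376,235). The white cap sits on it with the bar's red end near (368,248). The red lug is near (373,206), and there is a green decoy at (370,269). I'll enlarge the crop.

Run:
```python
import cv2
im=cv2.imread("pics/top0.png")[180:305,315:480]
cv2.imwrite("pics/top0c.png",cv2.resize(im,None,fx=4.8,fy=4.8,interpolation=cv2.INTER_CUBIC))
```

```text
(no output)
```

View pics/top0c.png

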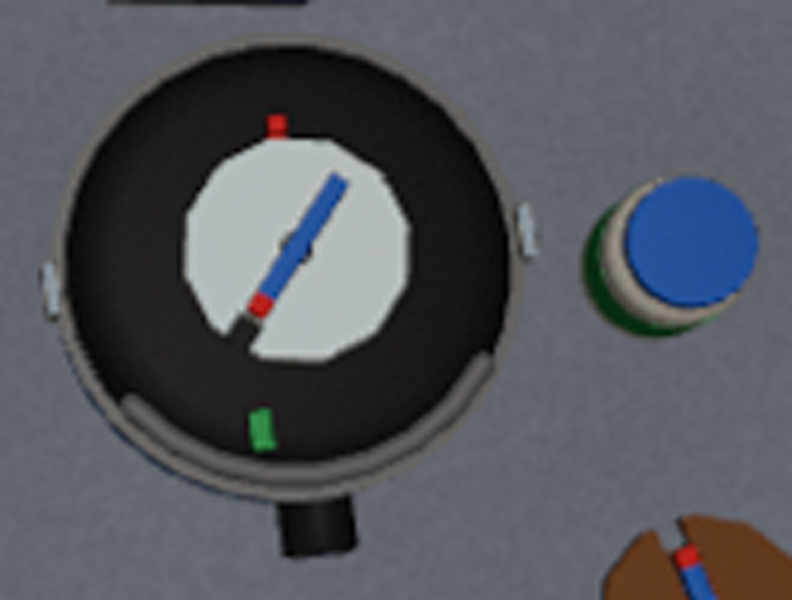

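In the crop, the bar runs from its red end (255,312) to its blue end (340,180). The notch is at (243,328) and the lug's outer end at (277,125). I'll convert these to world positions.

```bash
cat > h.py <<'E'
import numpy as np, cv2
from bench import r
from scipy.spatial.transform import Rotation as R
def w(name,uv,z,P=None):
    P=P or r.camera_params(name); Rm=cv2.Rodrigues(P['rvec'])[0]; t=P['tvec']
    d=Rm.T@np.linalg.inv(P['intrinsics'])@np.array([uv[0],uv[1],1.]); c=-Rm.T@t
    return c+d*(z-c[2])/d[2]
def proj(name,p):
    P=r.camera_params(name); return cv2.projectPoints(np.array(p,float).reshape(-1,1,3),P['rvec'],P['tvec'],P['intrinsics'],None)[0].reshape(-1,2)
E
python3 - <<'E'
from h import *
c=lambda u,v:(315+(u+.5)/4.8-.5,180+(v+.5)/4.8-.5)
red=w("top",c(253,314),.162);blue=w("top",c(341,179),.162);lug=w("top",c(277,125),.137)
mid=(red+blue)/2
print("red",red,"blue",blue,"len",np.linalg.norm(red-blue),"mid",mid,"lug",lug)
print("bolt end",w("top",c(297,247),.162))
# cap outline
for p in [(185,250),(410,248),(290,138),(297,361)]: print(w("top",c(*p),.146))
# black top edge
for p in [(66,250),(510,248),(290,43),(297,478)]: print('t',w("top",c(*p),.118))
d=lug-mid; print("lug r, ang",np.hypot(*d[:2]),np.arctan2(d[1],d[0]))
n=red-mid; print("notch ang",np.arctan2(n[1],n[0]))
s=r.read_state(); M=R.from_euler('xyz',s['ee_rot']).as_matrix(); print(M)
print("hose",w("top",c(318,525),.06))
for n,uv,z in [("tub",(691,242),.12)]: print(n,w("top",c(*uv),z))
E
```

```text
red [ 0.49961049 -0.12545822  0.162     ] blue [ 0.57434888 -0.17210767  0.162     ] len 0.08810220384137009 mid [ 0.53697969 -0.14878295  0.162     ] lug [ 0.60805408 -0.13920042  0.137     ]
bolt end [ 0.53659124 -0.14871355  0.162     ]
[ 0.53589062 -0.08916098  0.146     ]
[ 0.53984525 -0.21160739  0.146     ]
[ 0.59925409 -0.1456681   0.146     ]
[ 0.47650116 -0.15077993  0.146     ]
t [ 0.53845108 -0.02454979  0.118     ]
t [ 0.54530202 -0.27047962  0.118     ]
t [ 0.65856455 -0.14748301  0.118     ]
t [ 0.4150376  -0.15394041  0.118     ]
lug r, ang 0.07171746657126973 0.13401580206189573
notch ang 2.583590481161898
[[-4.69597511e-04  3.71659811e-01  9.28368873e-01]
 [-1.10988605e-03  9.28368210e-01 -3.71660107e-01]
 [-9.99999274e-01 -1.20491432e-03 -2.34593626e-05]]
hose [ 0.39268886 -0.17128385  0.06      ]
tub [ 0.55068494 -0.37004544  0.12      ]
```

The axis is at (0.537,-0.149), the lug at 0.134 rad and the notch at 2.584 rad, so the cap must turn about 2.45 rad clockwise. My plan is to centre the tool on the axis with a finger behind each bar end and turn the tool about its own x. First I raise the tool and travel over.

>>> send_rows(series=[[-0.05, 0, 0, 0, 0, 0, 0], [-0.05, 0, 0, 0, 0, 0, 0], [0, -0.04, 0.04, 0, 0, 0, 60], [0, -0.04, 0.04, 0, 0, 0, 90], [0, -0.04, 0.04, 0, 0, 0, 90], [0, -0.04, 0.04, 0, 0, 0, 90], [0, -0.04, 0.04, 0, 0, 0, 90], [0, -0.04, 0.04, 0, 0, 0, 90], [0, -0.04, 0.04, 0, 0, 0, 90], [0, -0.04, 0.04, 0, 0, 0, 90], [0, -0.04, 0.04, 0, 0, 0, 90], [0, -0.04, 0.04, 0, 0, 0, 90]])

```text
clock: 1.6
tcp_pos: [0.4592, 0.0472, 0.5061]
ee_rot: [-1.297, 1.566, -1.671]
wrist_force: [1.1, 0.1, 0.6]
width: 0.0599
```

```bash
cat >> h.py <<'E'
def to(x,y,z=None,yang=None):
    s=r.read_state(); M=R.from_euler('xyz',s['ee_rot']).as_matrix(); p=s['tcp_pos']
    d=np.array([x,y,p[2] if z is None else z])-p
    a=np.arctan2(M[1,1],M[0,1])
    print("t",s['clock'],"tcp",p.round(4),"yang",a.round(4),"w",s['width'].__round__(4),"F",s['wrist_force'].round(2),"tilt",M[:,0].round(4))
    print("shift",(M.T@d).round(4),"turn",None if yang is None else round(a-yang,4)); return s
E
python3 -c "
from h import *
to(.537,-.149,yang=.3); print(r.read_state()['joint_positions'])"
```

```text
t 1.6 tcp [0.4592 0.0472 0.5061] yang 1.197 w 0.0599 F [1.05 0.08 0.61] tilt [-5.0e-04 -4.8e-03 -1.0e+00]
shift [ 0.0009 -0.1542  0.1441] turn 0.897
[ 1.00877971e-01  6.16061695e-04  1.83694200e+00 -4.88472756e-03
  1.30499797e+00 -1.09487444e+00]
```

>>> send_rows(series=[[0, -0.04, 0.037, 0, 0, 0, 90], [0, -0.04, 0.037, 0, 0, 0, 90], [0, -0.04, 0.037, 0, 0, 0, 90], [0, -0.03, 0.03, 0, 0, 0, 90], [0, 0, 0, 0.18, 0, 0, 90], [0, 0, 0, 0.18, 0, 0, 90], [0, 0, 0, 0.18, 0, 0, 90], [0, 0, 0, 0.18, 0, 0, 90], [0, 0, 0, 0.18, 0, 0, 90], [0, 0, 0, 0, 0, 0, 90]])

```text
clock: 2.85
tcp_pos: [0.537, -0.156, 0.5029]
ee_rot: [-1.379, 1.564, -2.686]
wrist_force: [-0.6, -0.3, 0.0]
width: 0.0598
```

```bash
python3 -c "
from h import *
s=to(.537,-.149,yang=.3); 
P=r.camera_params('wrist')
im=r.grab_frame('wrist'); cv2.imwrite('pics/w1.png',im[:,:,::-1])
import pickle; pickle.dump((s,P),open('w1.pkl','wb')); print(proj('wrist',[.537,-.149,.162]))"
```

```text
t 2.85 tcp [ 0.537  -0.156   0.5029] yang 0.2639 w 0.0598 F [-0.59 -0.33  0.01] tilt [-0.0065 -0.0032 -1.    ]
shift [-0.      0.0018 -0.0067] turn -0.0361
[[316.4183169  211.07285847]]
```

View pics/w1.png

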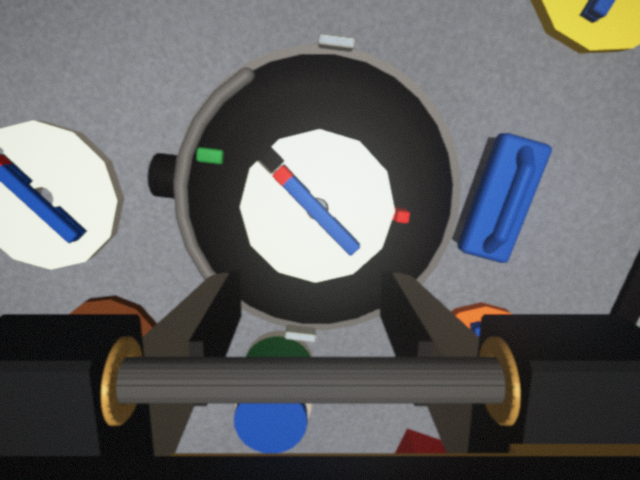

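The wrist view shows the bar from its red end (277,168) to its blue end (355,251). The lug is at (402,216) and the cap at (317,206).

```bash
python3 -c "
from h import *
import pickle; s,P=pickle.load(open('w1.pkl','rb'))
a=w('',(277,168),.162,P);b=w('',(355.5,250.5),.162,P);l=w('',(402,216),.137,P)
m=(a+b)/2;print(a,b,m,l,np.linalg.norm(a-b),np.arctan2(*(a-m)[1::-1]),np.arctan2(*(l-m)[1::-1]),np.linalg.norm((l-m)[:2]))
# circle of cap rim and tub
for q,z in [([(240,205),(394,205),(318,129),(317,282)],.146),([(175,185),(455,185),(316,50),(316,325)],.118)]:
  print(np.mean([w('',u,z,P) for u in q],0))
"
```

```text
[ 0.49978351 -0.12512827  0.162     ] [ 0.57497907 -0.17125569  0.162     ] [ 0.53738129 -0.14819198  0.162     ] [ 0.60800728 -0.13860588  0.137     ] 0.08821627523791398 2.591354613024671 0.13490604621930377 0.07127357580762542
[ 0.53758946 -0.14824342  0.146     ]
[ 0.53395431 -0.14011213  0.118     ]
```

```bash
cat >> h.py <<'E'
def tip(x,y,z,yang):
    s=r.read_state(); M=R.from_euler('xyz',s['ee_rot']).as_matrix()
    T=np.column_stack([[0,0,-1],[np.cos(yang),np.sin(yang),0],[np.sin(yang),-np.cos(yang),0]])
    rv=R.from_matrix(M.T@T).as_rotvec()
    to(x,y,z+.19,yang); print("tip",(s['tcp_pos']+.19*M[:,0]).round(4),"turn",rv.round(4))
E
python3 -c "
from h import *
tip(.5373,-.1485,.150,.264)"
```

```text
t 2.9 tcp [ 0.537 -0.156  0.503] yang 0.2664 w 0.0592 F [ 0.85 -0.54  0.5 ] tilt [-0.0065 -0.0032 -1.    ]
shift [ 0.1629  0.0034 -0.0074] turn 0.0024
tip [ 0.5358 -0.1566  0.313 ] turn [0.0024 0.0014 0.0071]
```

>>> send_rows(series=[[0, 0.003, -0.0075, 0, 0.0014, 0.007, 90], [0.05, 0, 0, 0, 0, 0, 90], [0.05, 0, 0, 0, 0, 0, 90], [0.03, 0, 0, 0, 0, 0, 90], [0, 0, 0, 0, 0, 0, 90]])

```text
clock: 3.52
tcp_pos: [0.5386, -0.1458, 0.3707]
ee_rot: [1.433, 1.567, 0.143]
wrist_force: [-0.2, -0.6, 0.9]
width: 0.0596
```

```bash
python3 -c "
from h import *
tip(.5373,-.1485,.150,.264)"
```

```text
t 3.525 tcp [ 0.5386 -0.1458  0.3707] yang 0.2808 w 0.0596 F [-0.21 -0.64  0.9 ] tilt [ 4.1e-03  6.0e-04 -1.0e+00]
shift [ 0.0307 -0.0021  0.0022] turn 0.0168
tip [ 0.5394 -0.1457  0.1807] turn [ 0.0168  0.0005 -0.0041]
```

>>> send_rows(series=[[0, -0.0025, 0.003, 0, 0, -0.004, 90], [0.015, 0, 0, 0, 0, 0, 90], [0.01, 0, 0, 0, 0, 0, 90], [0.004, 0, 0, 0, 0, 0, 90], [0, 0, 0, 0, 0, 0, 90]])

```text
clock: 4.15
tcp_pos: [0.5383, -0.1497, 0.3437]
ee_rot: [0.953, 1.565, -0.335]
wrist_force: [0.3, -0.2, 0.3]
width: 0.0597
```

```bash
python3 -c "
from h import *
tip(.5373,-.1485,.150,.264)
P=r.camera_params('wrist')
im=r.grab_frame('wrist'); cv2.imwrite('pics/w2.png',im[:,:,::-1])"
```

```text
t 4.15 tcp [ 0.5383 -0.1497  0.3437] yang 0.283 w 0.0597 F [ 0.32 -0.16  0.34] tilt [ 0.0056 -0.0019 -1.    ]
shift [ 0.0037 -0.0007 -0.0014] turn 0.019
tip [ 0.5394 -0.1501  0.1537] turn [ 0.019   0.0034 -0.0049]
```

View pics/w2.png

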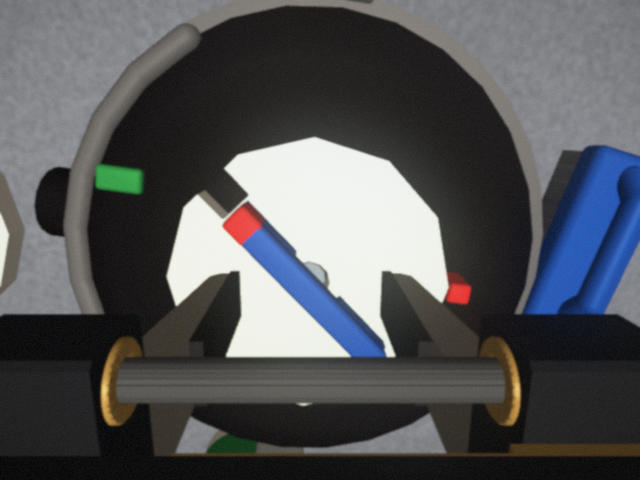

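The fingers straddle the bar clear of it, with the bar's red end at (242,222) and the lug at (458,290). I'll start turning.

>>> send_rows(series=[[0.002, 0, -0.001, 0, 0.003, -0.005, 90], [0, 0, 0, 0.1, 0, 0, 90], [0, 0, 0, 0.1, 0, 0, 90], [0, 0, 0, 0.1, 0, 0, 90], [0, 0, 0, 0.1, 0, 0, 90], [0, 0, 0, 0.1, 0, 0, 90], [0, 0, 0, 0.1, 0, 0, 90], [0, 0, 0, 0.1, 0, 0, 90], [0, 0, 0, 0.1, 0, 0, 90], [0, 0, 0, 0, 0, 0, 90]])

```text
clock: 5.45
tcp_pos: [0.5384, -0.1482, 0.3429]
ee_rot: [0.372, 1.57, -1.741]
wrist_force: [0.2, 0.5, -1.1]
width: 0.0594
```

```bash
python3 -c "
from h import *
tip(.5373,-.1485,.152,-.55)
im=r.grab_frame('wrist'); cv2.imwrite('pics/w3.png',im[:,:,::-1])"
```

```text
t 5.45 tcp [ 0.5384 -0.1482  0.3429] yang -0.5415 w 0.0594 F [ 0.22  0.48 -1.06] tilt [-1.e-04 -4.e-04 -1.e+00]
shift [ 0.0009 -0.0008  0.0008] turn 0.0085
tip [ 0.5384 -0.1483  0.1529] turn [ 0.0085  0.0004 -0.0002]
```

View pics/w3.png

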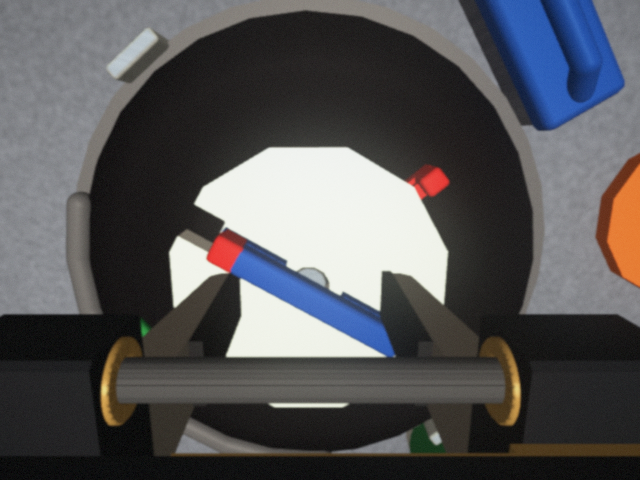

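The cap turns with the tool: the bar's red end is at (228,250) and the lug at (430,182). The lead is about 0.5 rad, so I continue.

>>> send_rows(series=[[0, -0.001, 0.001, 0.12, 0, 0, 90], [0, 0, 0, 0.12, 0, 0, 90], [0, 0, 0, 0.12, 0, 0, 90], [0, 0, 0, 0.12, 0, 0, 90], [0, 0, 0, 0.12, 0, 0, 90], [0, 0, 0, 0.12, 0, 0, 90], [0, 0, 0, 0.12, 0, 0, 90], [0, 0, 0, 0.12, 0, 0, 90], [0, 0, 0, 0.12, 0, 0, 90], [0, 0, 0, 0.12, 0, 0, 90], [0, 0, 0, 0.12, 0, 0, 90], [0, 0, 0, 0, 0, 0, 90]])

```text
clock: 7.0
tcp_pos: [0.537, -0.1482, 0.3431]
ee_rot: [0.539, 1.57, -2.904]
wrist_force: [-0.1, -0.1, 0.2]
width: 0.06
```

```bash
python3 -c "
from h import *
tip(.5373,-.1485,.152,-2.5)
im=r.grab_frame('wrist'); cv2.imwrite('pics/w4.png',im[:,:,::-1])
im=r.grab_frame('top')[180:305,315:480,::-1]; cv2.imwrite('pics/t4.png',cv2.resize(im,None,fx=4.8,fy=4.8,interpolation=2))"
```

```text
t 7.0 tcp [ 0.537  -0.1482  0.3431] yang -1.8721 w 0.06 F [-0.09 -0.1   0.16] tilt [-8.e-04 -2.e-04 -1.e+00]
shift [ 0.0011  0.0002 -0.0004] turn 0.6279
tip [ 0.5368 -0.1482  0.1531] turn [ 6.279e-01  5.000e-04 -6.000e-04]
```

View pics/w4.png

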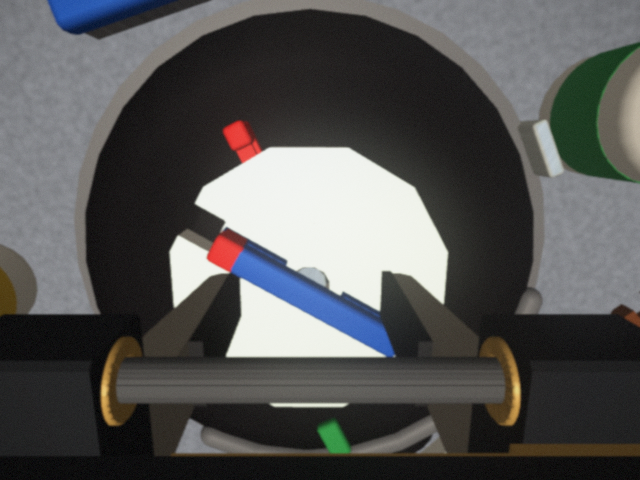

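```bash
python3 -c "
import cv2
im=cv2.imread('pics/w4.png')[100:370,160:460]
cv2.imwrite('pics/w4c.png',cv2.resize(im,None,fx=2.2,fy=2.2,interpolation=2))"
```

```text
(no output)
```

View pics/w4c.png

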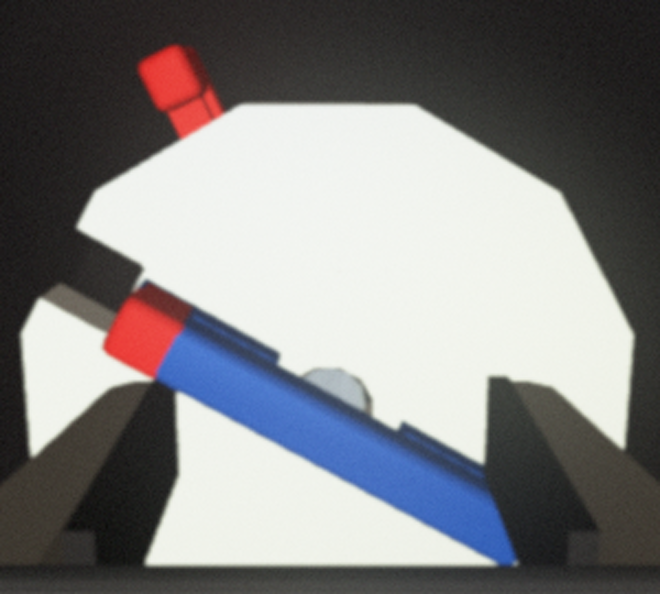

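```bash
python3 -c "
from h import *
c=lambda u,v:(160+(u+.5)/2.2-.5,100+(v+.5)/2.2-.5)
W=lambda p,z:w('wrist',c(*p),z)
ang=lambda d:np.arctan2(d[1],d[0])
a,b=W((105,348),.162),W((515,565),.162);print(a,b,ang(a-b))
a2,b2=W((140,290),.162),W((480,482),.162);print(ang(a2-b2))
e=W((120,320),.162); ax=np.array([.5373,-.1485,0]); print('end',e,ang(e-ax),np.hypot(*(e-ax)[:2]))
l=W((170,76),.137);print('lug',l,ang(l-ax),np.hypot(*(l-ax)[:2]))
s=r.read_state();print(s['joint_positions'])
"
```

```text
[ 0.56583754 -0.11587923  0.162     ] [ 0.50187642 -0.17591181  0.162     ] 0.7537252794523259
0.7336607691014589
end [ 0.56995718 -0.12028695  0.162     ] 0.712517515561544 0.0431563200410669
lug [ 0.6088006  -0.13914046  0.137     ] 0.13016152450663038 0.0721105848316935
[-2.71870031e-01  3.17108883e-01  1.83790782e+00 -4.49953235e-04
  9.87275449e-01  1.59927680e+00]
```

The bar is at about 0.735 rad and the lug at 0.132, so about 0.60 rad is left. I'll turn 0.5 rad and measure again.

>>> send_rows(series=[[0, 0, 0, 0.1, 0, 0, 90], [0, 0, 0, 0.1, 0, 0, 90], [0, 0, 0, 0.1, 0, 0, 90], [0, 0, 0, 0.1, 0, 0, 90], [0, 0, 0, 0.1, 0, 0, 90], [0, 0, 0, 0, 0, 0, 90]])

```text
clock: 7.85
tcp_pos: [0.537, -0.1481, 0.3432]
ee_rot: [1.05, 1.57, -2.888]
wrist_force: [-0.2, -0.3, 0.2]
width: 0.0595
```

```bash
python3 -c "
from h import *
tip(.5373,-.1485,.152,-2.472)
im=r.grab_frame('wrist')[100:370,160:460,::-1]; cv2.imwrite('pics/w5.png',cv2.resize(im,None,fx=2.2,fy=2.2,interpolation=2))"
```

```text
t 7.85 tcp [ 0.537  -0.1481  0.3432] yang -2.3665 w 0.0595 F [-0.2  -0.28  0.18] tilt [-8.e-04 -2.e-04 -1.e+00]
shift [ 0.0012  0.     -0.0005] turn 0.1055
tip [ 0.5368 -0.1482  0.1532] turn [ 0.1055  0.0004 -0.0008]
```

View pics/w5.png

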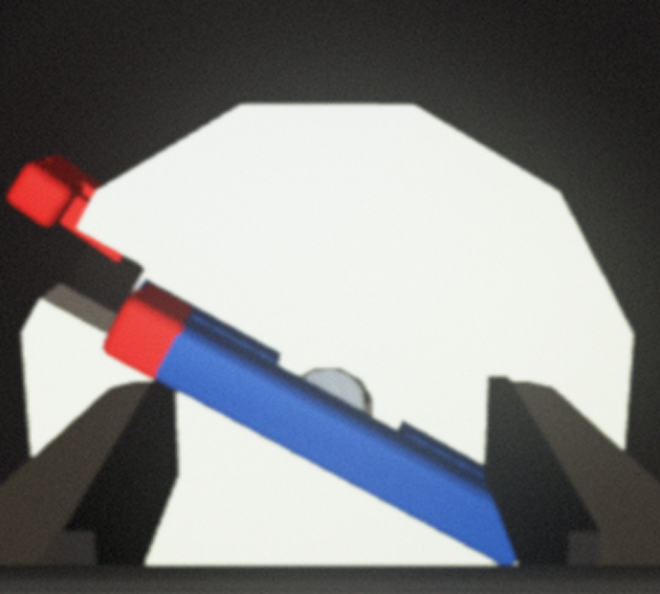

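The lug at (40,195) is nearly at the notch at (100,265), with about 0.1 rad left.

>>> send_rows(series=[[0, 0, 0, 0.05, 0, 0, 90], [0, 0, 0, 0.05, 0, 0, 90], [0, 0, 0, 0, 0, 0, 90]])

```text
clock: 8.28
tcp_pos: [0.5371, -0.1481, 0.3432]
ee_rot: [1.231, 1.57, -2.796]
wrist_force: [0.1, -0.0, -0.1]
width: 0.0595
```

```bash
python3 -c "
from h import *
tip(.5373,-.1485,.152,-2.472)
im=r.grab_frame('wrist')[100:370,160:460,::-1]; cv2.imwrite('pics/w6.png',cv2.resize(im,None,fx=2.2,fy=2.2,interpolation=2))"
```

```text
t 8.275 tcp [ 0.5371 -0.1481  0.3432] yang -2.457 w 0.0595 F [ 0.11 -0.01 -0.12] tilt [-7.e-04 -2.e-04 -1.e+00]
shift [ 0.0012  0.0001 -0.0005] turn 0.015
tip [ 0.5369 -0.1481  0.1532] turn [ 0.015   0.0002 -0.0007]
```

View pics/w6.png

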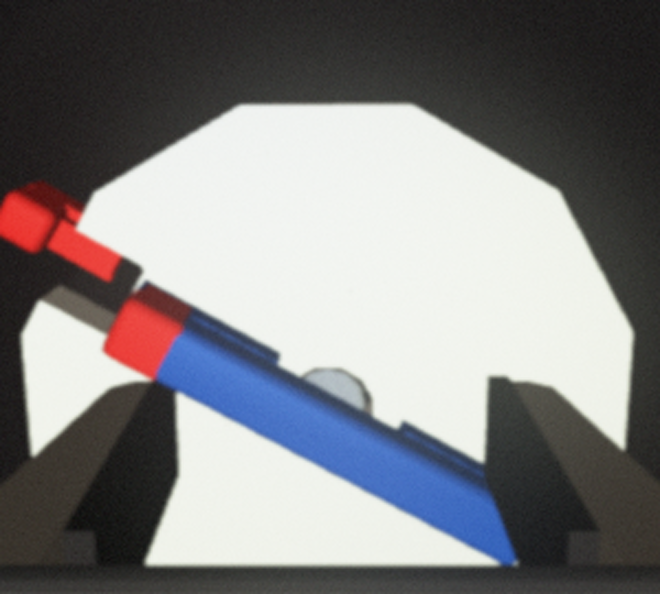

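```bash
cat > m.py <<'E'
from h import *
c=lambda u,v:(160+(u+.5)/2.2-.5,100+(v+.5)/2.2-.5)
W=lambda p,z:w('wrist',c(*p),z)[:2]
ax=np.array([.5373,-.1485])
def f(n,pts,z):
    for p in pts:
        q=W(p,z)-ax; print(n,p,(1000*q).round(1),'r',round(1000*np.hypot(*q),1),'ang',np.arctan2(q[1],q[0]).round(4))
E
python3 -c "
from m import *
f('notchA',[(78,230),(143,268)],.146)
f('notchB',[(38,298),(103,333)],.146)
f('lugtopIn',[(108,282),(118,260)],.1305)
f('lugout',[(27,220)],.137)
f('barend',[(105,348),(137,288)],.162)
f('barfar',[(515,565)],.162)
"
```

```text
notchA (78, 230) [60.7  1.3] r 60.7 ang 0.0211
notchA (143, 268) [46.5 -0.6] r 46.5 ang -0.0138
notchB (38, 298) [58.9 17.2] r 61.3 ang 0.2849
notchB (103, 333) [44.8 14.9] r 47.2 ang 0.322
lugtopIn (108, 282) [50.9 10.9] r 52.1 ang 0.2113
lugtopIn (118, 260) [52.1  5.7] r 52.4 ang 0.1096
lugout (27, 220) [70.8  8.8] r 71.4 ang 0.1236
barend (105, 348) [42.5 11. ] r 43.9 ang 0.2543
barend (137, 288) [44.6 -1.6] r 44.7 ang -0.0358
barfar (515, 565) [-44.1  -3.6] r 44.2 ang -3.0597
```

The notch centreline measures about 0.15 rad and the lug 0.13 to 0.16, which is within the 3 degree tolerance. I'll back off, lift, and close the fingers for pressing.

>>> send_rows(series=[[0, 0, 0, -0.1, 0, 0, 90], [0, 0, 0, -0.1, 0, 0, 90], [-0.03, 0, 0, 0, 0, 0, 90], [-0.02, 0, 0, 0, 0, 0, 90], [0, 0, 0, 0, 0, 0, 255], [0, 0, 0, 0, 0, 0, 255], [0, 0, 0, 0, 0, 0, 255], [0, 0, 0, 0, 0, 0, 255], [0, 0, 0, 0, 0, 0, 255]])

```text
clock: 9.45
tcp_pos: [0.5364, -0.1479, 0.3914]
ee_rot: [0.468, 1.566, 2.946]
wrist_force: [0.1, -0.3, 0.2]
width: 0.0116
```

```bash
python3 -c "
from h import *
tip(.5373,-.1485,.165,-2.256)
im=r.grab_frame('wrist')[:,:,::-1]; cv2.imwrite('pics/w7.png',im)"
```

```text
t 9.45 tcp [ 0.5364 -0.1479  0.3914] yang -2.2345 w 0.0116 F [ 0.07 -0.31  0.15] tilt [-4.7e-03  9.0e-04 -1.0e+00]
shift [ 0.0364 -0.0002 -0.0012] turn 0.0215
tip [ 0.5355 -0.1477  0.2014] turn [ 0.0215  0.0043 -0.0022]
```

View pics/w7.png

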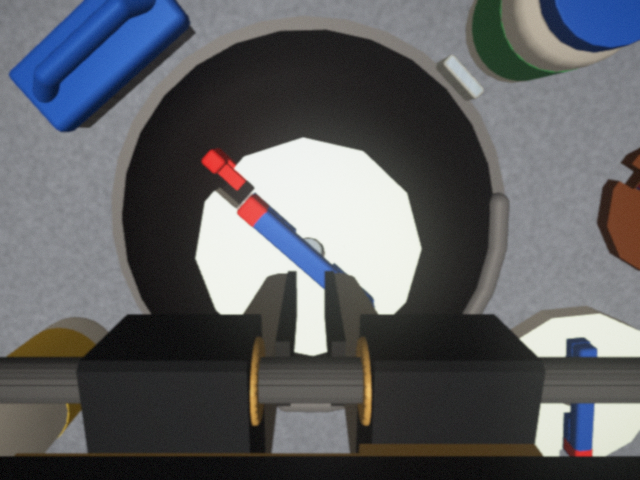

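The lug at (225,170) lies in line with the bar and notch. I'll go down and finish closing on the way.

>>> send_rows(series=[[0, 0, -0.001, 0, 0.004, -0.002, 255], [0, 0, 0, 0, 0, 0, 255], [0.015, 0, 0, 0, 0, 0, 255], [0.01, 0, 0, 0, 0, 0, 255], [0, 0, 0, 0, 0, 0, 255]])

```text
clock: 10.12
tcp_pos: [0.537, -0.1485, 0.3639]
ee_rot: [0.418, 1.57, 2.896]
wrist_force: [-0.4, -0.1, 0.2]
width: 0.0006
```

```bash
python3 -c "
from h import *
tip(.5373,-.1485,.165,-2.256)"
```

```text
t 10.125 tcp [ 0.537  -0.1485  0.3639] yang -2.2345 w 0.0006 F [-0.41 -0.15  0.24] tilt [-1.1e-03  3.0e-04 -1.0e+00]
shift [ 0.0089 -0.0002 -0.0003] turn 0.0215
tip [ 0.5368 -0.1485  0.1739] turn [ 0.0215  0.001  -0.0005]
```

>>> send_rows(series=[[0.008, 0, 0, 0, 0, 0, 255], [0.002, 0, 0, 0, 0, 0, 255], [0.002, 0, 0, 0, 0, 0, 255]])

```text
clock: 10.5
tcp_pos: [0.5371, -0.1486, 0.3515]
ee_rot: [0.489, 1.57, 2.966]
wrist_force: [-0.9, 0.2, 4.6]
width: 0.0002
```

>>> send_rows(series=[[0.002, 0, 0, 0, 0, 0, 255], [0.002, 0, 0, 0, 0, 0, 255]])

```text
clock: 10.75
tcp_pos: [0.5371, -0.1486, 0.348]
ee_rot: [0.586, 1.57, 3.064]
wrist_force: [-2.0, 0.4, 4.5]
width: 0.0005
```

>>> send_rows(series=[[0.002, 0, 0, 0, 0, 0, 255], [0.002, 0, 0, 0, 0, 0, 255]])

```text
clock: 11.0
tcp_pos: [0.5371, -0.1485, 0.344]
ee_rot: [0.657, 1.571, 3.135]
wrist_force: [-2.3, 1.3, 4.3]
width: 0.0003
```

The cap is sliding down at about 4.5 N, and the tip is at 0.154. I'll press the last bit.

>>> send_rows(series=[[0.0015, 0, 0, 0, 0, 0, 255], [0.0015, 0, 0, 0, 0, 0, 255]])

```text
clock: 11.25
tcp_pos: [0.5371, -0.1486, 0.3434]
ee_rot: [2.238, 1.571, -1.567]
wrist_force: [-8.9, 1.8, 25.5]
width: 0.0003
```

>>> send_rows(series=[[0.001, 0, 0, 0, 0, 0, 255]])

```text
clock: 11.38
tcp_pos: [0.537, -0.1485, 0.3435]
ee_rot: [3.085, 1.571, -0.72]
wrist_force: [-4.3, 1.1, 13.1]
width: 0.0007
```

The force jumped to 25 N at tip 0.1534, so the cap is against its hard stop at home height. I'll lift straight off and check.

>>> send_rows(series=[[-0.01, 0, 0, 0, 0, 0, 255], [-0.03, 0, 0, 0, 0, 0, 255], [-0.05, 0, 0, 0, 0, 0, 255], [-0.05, 0, 0, 0, 0, 0, 255], [-0.03, 0, -0.03, 0, 0, 0, 255], [0, 0, -0.05, 0, 0, 0, 255], [0, 0, -0.05, 0, 0, 0, 255], [0, 0, 0, 0, 0, 0, 255]])

```text
clock: 12.38
tcp_pos: [0.6425, -0.2305, 0.5202]
ee_rot: [-2.826, 1.566, -0.347]
wrist_force: [-0.4, 0.7, -0.8]
width: 0.0006
```

```bash
python3 -c "
from h import *
to(.5373,-.1485)
for n in ('top','wrist','scene'):
    im=r.grab_frame(n)[:,:,::-1]
    if n=='top': im=cv2.resize(im[180:305,315:480],None,fx=4.8,fy=4.8,interpolation=2)
    if n=='scene': im=cv2.resize(im[170:360,100:400],None,fx=2.6,fy=2.6,interpolation=2)
    cv2.imwrite('pics/e_%s.png'%n,im)
ax=np.array([.5373,-.1485]);d=np.array([np.cos(.134),np.sin(.134)])
for z in (.153,.162):
  p=proj('scene',[[*(ax+.044*d*k),z] for k in (1,0,-1)]); print(z,((p-[100,170])*2.6).round(1).tolist())
"
```

```text
t 12.375 tcp [ 0.6425 -0.2305  0.5202] yang -2.2335 w 0.0006 F [-0.36  0.72 -0.83] tilt [ 0.0044 -0.0016 -1.    ]
shift [-6.000e-04  1.000e-04  1.334e-01] turn None
0.153 [[355.9, 154.6], [377.7, 128.1], [398.3, 103.2]]
0.162 [[354.8, 144.9], [376.8, 118.5], [397.4, 93.8]]
```

View pics/e_wrist.png

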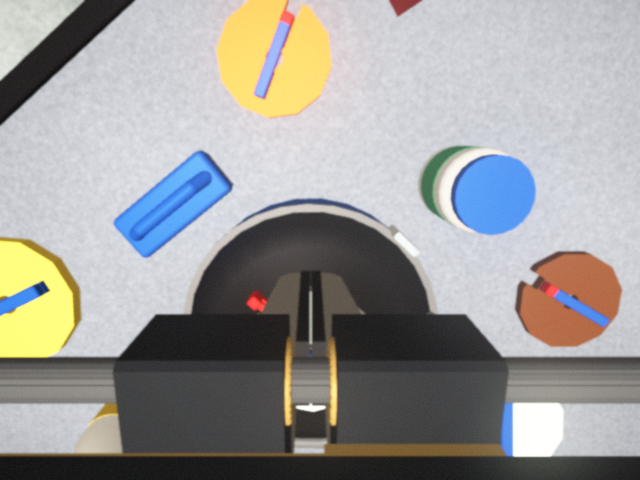

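View pics/e_scene.png

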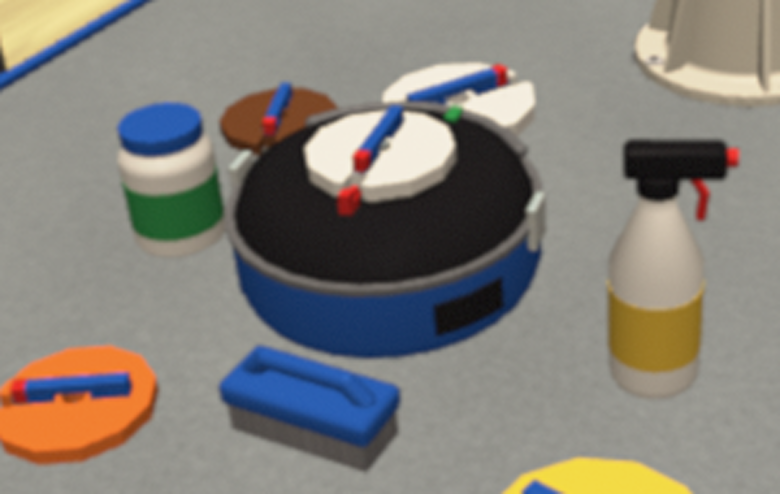

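View pics/e_top.png

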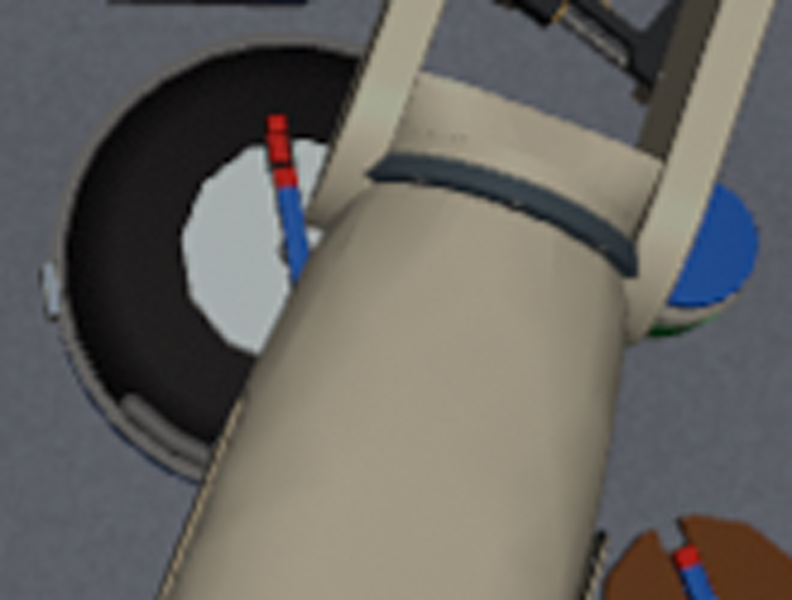

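In the scene view, the bar's red end at about (361,152) and blue end at (398,107) match the projection for a bar top at 153 mm. The unseated projection would be about 10 px higher. In both views the lug sits in the notch, and the surrounding things are unmoved.

```bash
python3 -c "
from bench import r
print(r.read_state()['wrist_force'], r.hand_in())"
```

```text
the job is handed in; nothing more can be done
[-0.31370015  0.6129025   1.02100387] None
```

I turned the white cap about 2.45 rad clockwise until its notch stood over the red lug, then pressed it down until it was home. I handed the job in at about 12.5 s of the 48 s allowed; it reports no verdict. To turn it, I put one fingertip behind each end of the bar and rotated the tool about the cap's axis, without gripping. I then closed the fingers and pressed on the middle of the bar.

- **Alignment:** before pressing, the notch measured about 0.15 rad and the lug between 0.13 and 0.16 rad. The lug readings differed by up to about 2 degrees, which is within the 3 degree tolerance.
- **Press:** the cap slid down at about 4.5 N and stopped hard with the fingertips at 153.4 mm; fully home is 153 mm. Wrist force peaked at about 27 N in the readings, below the 36 N limit.
- **Final pictures:** the bar's position in the scene view fits a bar top at 153 mm, the lug sits in the notch, and the spray bottle, wipes tub and brush look unmoved. I judged this by eye. The arm hid part of the cap in the top and wrist views, and I did not measure the cap's level separately.
- **Clear of the cap:** the arm finished with the fingertips about 33 cm above the table and a wrist force near zero (about 1 N, the usual noise).

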